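Weigh the cast silver bars on the hanging-pan balance

TASK

Weigh the cast silver bars on the hanging-pan balance: with the balance's hooks still empty press its on key, then its zero key, one key at a time, and put every bar into the pan while the pan hangs on the loading stand. Then carry the loaded pan, kept level and never set down, from the stand's hooks to the balance's hooks, let it hang there free without pushing the hooks down hard, press the store key, and carry the pan back the same way to hang on the stand with all the bars in it. While the pan is on the balance touch neither the bars nor the other keys, and leave the loupe and the solder packet where they are.

Things in the scene. Friction and masses are not known exactly. Their poses are not given: they have to be found in the camera images.
- balance: Hanging-pan balance, fixed: grey housing 236 (x) x 156 (y) mm, 35 mm high, column 56 mm wide and 170 mm high at its back. Origin on the cabinet top below the middle of its hooks; x points from the key field to the column (away from the robot, small yaw), z up. Housing from x = -0.141 to +0.095; a low sloping display 45 mm high behind the keys. It stands left or right of the stand.
- balance_hooks (a point): Midpoint of the balance's two hooks at the height where hangers rest (132 mm unloaded). Hooks: 8 mm rods along x, 80 mm to left and right; each has a trough from 25 mm before to 25 mm behind this point, an upturned tip in front (top 13 mm above the resting height, 36 mm ahead) and a riser behind. Cross rod 56 mm behind, 14 mm above. Axes as the balance.
- load_yoke (a joint): How far the balance's hooks have sunk under load, m: 0 empty, about 1 mm for each 1.1 N (2 mm with the empty pan, 3 to 6 mm with bars), stop at 0.015. More than 0.012 overloads it.
- on_key (a joint): Spring push key of the balance: 0 up, +0.005 m fully down, about 4 N to push it right down. It counts as pressed beyond 3.5 mm and springs back by itself. The round white key, 24 mm across, at the left of the key field seen from the robot.
- on_key_top (a point): Middle of the top of the round on key, 45 mm above the cabinet top when up; moves with the key.
- zero_key (a joint): Spring push key of the balance: 0 up, +0.005 m fully down, about 4 N to push it right down. It counts as pressed beyond 3.5 mm and springs back by itself. The square white key, 22 mm, in the middle, 40 mm to the right of the on key.
- zero_key_top (a point): Middle of the top of the square zero key, 45 mm above the cabinet top when up; moves with the key.
- store_key (a joint): Spring push key of the balance: 0 up, +0.005 m fully down, about 4 N to push it right down. It counts as pressed beyond 3.5 mm and springs back by itself. The wide white key, 40 mm wide (y) and 22 mm deep (x), at the right, 49 mm to the right of the zero key.
- store_key_top (a point): Middle of the top of the wide store key, 45 mm above the cabinet top when up; moves with the key.
- stand: Loading stand, fixed: dark steel base plate 135 (x) x 156 (y) x 12 mm, a 16 mm steel post at its back carrying two hooks like the balance's. Origin on the cabinet top below the middle of its hooks; x from the front to the post (away from the robot), z up. The plate reaches from x = -0.054 to +0.082.
- stand_hooks (a point): Midpoint of the stand's two hooks at the height where hangers rest, 105 mm above the cabinet top. Hooks of the same shape and spacing as the balance's (rods 80 mm to left and right, trough 50 mm long, tips 13 mm up, cross rod 66 mm behind). Axes as the stand. They do not move.
- pan: The pan, an open aluminium tray 100 (x) x 140 (y) mm, about 0.2 kg, hanging on the stand at the start. Origin at the centre of its underside, z up. Floor 3 mm thick, walls 3 mm thick, 23 mm high. A web and grip in the middle divide it into a left and a right bay, each about 64 (y) x 94 (x) mm. Hung, it can shift 4 mm in y and 7 mm in x. Lift it straight up 65 mm before moving sideways.
- pan_hangers (a point): Middle of the pan, level with the underside of its two hangers (42 mm above the pan's underside): when the pan hangs it coincides with the hooks' midpoint, within the play. The hangers are strips 36 mm long (x) at the pan's y ends, with flanges, 4 mm thick, turned out to 89 mm from the middle; they rest on the hook rods. Axes as the pan.
- pan_grip (a point): Middle of the pan's black grip, 44 mm long (x), 10 mm thick (y), from 34 to 60 mm above the pan's underside (this point 47 mm). Grasp here from above, closing along the pan's y axis.
- bar_1: A cast silver bar with rounded edges, 64 (x) x 16 (y) x 14 (z) mm, 0.08 to 0.17 kg, lying flat on the cabinet top in front of the stand. Origin at the centre of its underside, x along its length; it can be pinched across or end to end. Two or three bars are present; an absent bar reads None from the start.
- bar_2: A cast silver bar with rounded edges, 64 (x) x 16 (y) x 14 (z) mm, 0.08 to 0.17 kg, lying flat on the cabinet top in front of the stand. Origin at the centre of its underside, x along its length; it can be pinched across or end to end. Two or three bars are present; an absent bar reads None from the start.
- bar_3: A cast silver bar with rounded edges, 64 (x) x 16 (y) x 14 (z) mm, 0.08 to 0.17 kg, lying flat on the cabinet top in front of the stand. Origin at the centre of its underside, x along its length; it can be pinched across or end to end. Two or three bars are present; an absent bar reads None from the start.
- loupe: Black eye loupe, 41 mm across and 30 mm high, a bystander standing in front of the balance; origin at the centre of its underside. Leave it alone.
- solder: Silvered card packet of solder, 54 x 104 x 22 mm, a bystander lying in front of the balance; origin at the centre of its underside. Leave it alone.
Mind the look-alikes: they are no part of the job. Leave any blue or orange look-alike of the bar_2 alone.

How it is judged:
By the outcome, as a careful person would: the job done as asked, in the order asked, and still so for the second after the job is handed in, with the robot touching nothing.
Of bar_1, bar_2, bar_3 only 2 to 3 are there at a start; the rules pass over those that are not, and their reading is None.
At some moment in a run one of bar_1, bar_2, bar_3 may be knocked a few centimetres aside while the robot is not near it.
It also fails if it takes over 210 s, if anything falls off the work surface, if the arm or the gripper's body presses on something with over 40 N, if the wrist force passes 120 N, or if a joint passes its speed limit or range.

ROBOT

A 6-joint arm with a two-finger parallel gripper is mounted at the origin on a cart in front of the work surface, level with it; the furniture and walls round the work are solid. World frame = base frame: x ahead of the robot, y to its left, z up, the work surface at z = 0. Lengths are in m, angles in rad, forces in N, time in s.
With the tool pointing down it reaches from about 0.25 to 0.775 m from the base axis. Payload 4 kg.
Tool frame: the origin (TCP) lies at the very end of the fingers, on their centre line; the grasp point (between the pads) lies 19 mm behind it; z points along the fingers, y is the line along which they close (so a half turn about z gives the same grasp; the last joint's range is limited). The gripper opens to 85 mm and grips with 20 to 120 N. Pads are 22 mm wide; open, the fingers measure 114 mm over their backs; the gripper's body (76 mm by 85 mm) begins 54 mm behind the grasp point. The pads swing forward as they close: fully open they stand 13 mm farther back than shut.
Start: joints at [1.138, 0.087, 1.371, -0, 1.684, -0.103], TCP at [0.178, 0.52, 0.231] pointing down, gripper open.
Joint ranges: [-3.1, 3.1], [-0.76, 2.03], [0.27, 2.55], [-1.08, 4.22], [0.17, 2.65], [-2.57, 2.57]. Speed limits (rad/s): [2.79, 2.79, 3.14, 3.14, 3.14, 3.14].

INTERFACE

Orientations are given as [roll, pitch, yaw] about the fixed x, y, z axes, in that order (R = Rz(yaw) Ry(pitch) Rx(roll)).
In Python, from workcell import sense, snapshot, camera_model, job_done gives the robot as it stands.
- The arm moves only by the shell command python3 -m pendant 'ROWS' [FORCE]. ROWS is JSON, a list that holds one entry, the list of rows, each a list of 5 numbers: the finger opening in mm, from 0 to 85.4, then the shift along the tool's x, y, z in mm, then the turn about the tool's z in degrees. A call has 1 to 20 rows; each row is the pose to reach, as a shift and turn from the pose commanded when the call began, along the tool's axes at that moment; what a row does not reach only later rows make up. A row lasts 1/10 s, in which the tool goes at most 50 mm and 8.59 degrees, less where a joint would pass 70% of its speed; a pose out of reach is approached as far as the arm can. A call with a gripper value outside its range is refused whole. The fingers move at their own pace and stop on an object; FORCE is the grip in N (left out, the last holds). Time passes only in rows, so rows that repeat a pose let the fingers close. It gives the time, the measured TCP pose, the force, the opening and the grip force at its end, in the units of the state.
- sense(): the state, without advancing time (a new reading comes with each control period).
- snapshot(name): name is "side" or "top" or "wrist"; returns the picture (400x640x3 uint8, red, green, blue); there is no depth.
- camera_model(name): a dict with "fx", "fy", "cx", "cy" (pixels), "R" (3x3) and "t" (3): a world point X has camera coordinates R X + t. Camera axes: x right, y down, z forward; pixel columns grow to the right and rows downward; lengths in m; the calibration is good to about 2 mm. A picture is of the moment at which its call begins: read the wrist's pose just before it. camera_model takes no time and is no camera call; for the wrist camera it gives the pose at the moment of the call.
- job_done(): hands the job in; it is judged then, once.
The state is a dict: "time_s": time; "joints": joint angles; "joint_vel": joint speeds; "effort": joint torques, N m; "tcp_pos": TCP position; "eef_rot": TCP orientation; "ft_force": force on the tool from outside, world axes, zero at the start; "torque": the same for the moment, N m; "finger_gap": finger opening in m; "grip_force": force on a finger pad.
Only numpy, scipy, OpenCV 4.12 (cv2) and the standard library are available. Lean on these libraries where they do the work, as an engineer would, in place of code of your own. Each camera call takes 0.05 s, during which the arm holds its last target. There are 200 camera calls.

## Working session

There is one attempt and no reset: what is moved stays moved. The work goes in short steps, Python scripts to look and compute and a shell command to move; the robot and the scene stay as the last step left them, time stands still between calls to the robot, and variables do not carry over. Pictures are saved under pics/ and viewed, at most 14 in all, crops included, and the job is handed in when it is done.

```bash
ls; mkdir -p pics; cat > h.py <<'E'
import numpy as np, cv2
from workcell import sense, snapshot, camera_model, job_done
def save(cam,name):
    im=snapshot(cam); cv2.imwrite(f'pics/{name}.png',im[:,:,::-1]); return im
def ray(m,u,v,z):
    R=np.array(m['R']);t=np.array(m['t']);C=-R.T@t
    d=R.T@np.array([(u-m['cx'])/m['fx'],(v-m['cy'])/m['fy'],1]);return C+d*(z-C[2])/d[2]
def proj(m,X):
    c=np.array(m['R'])@np.array(X)+np.array(m['t']);return [round(float(m['fx']*c[0]/c[2]+m['cx']),1),round(float(m['fy']*c[1]/c[2]+m['cy']),1)]
E
python3 - <<'E'
from h import *
for c in('top','side'):
    save(c,c+'0'); m=camera_model(c); R=np.array(m['R']); print(c,m['fx'],m['cx'],m['cy'],-R.T@np.array(m['t']),R.round(3).tolist())
s=sense();print(s)
E
```

```text
pics
top 453.8558037683573 319.52663083190123 192.5854110916972 [ 0.37983915 -0.0451258   0.94498569] [[0.007, -1.0, -0.001], [-0.986, -0.007, -0.166], [0.166, 0.002, -0.986]]
side 385.59983238158856 315.4415458531639 198.41545995589362 [0.44078749 0.67305921 0.53279966] [[-0.991, -0.133, 0.019], [-0.082, 0.48, -0.873], [0.107, -0.867, -0.487]]
{'time_s': 0.1, 'joints': array([ 1.13788220e+00,  8.78960854e-02,  1.37213531e+00,  1.91563212e-05,
        1.68359388e+00, -1.03108574e-01]), 'joint_vel': array([-0.00117898, -0.00090647, -0.00170816, -0.00160652, -0.00051855,
       -0.00047008]), 'effort': array([ 1.97813155e-03, -3.53017974e+01, -3.14217639e+01, -1.60532941e-04,
        8.01675254e-03, -5.12265089e-06]), 'tcp_pos': array([0.17793391, 0.51994249, 0.23023165]), 'eef_rot': array([-3.13957279e+00, -2.28146519e-04,  2.81178901e+00]), 'ft_force': array([-0.68710463, -0.51379834, -0.38183974]), 'torque': array([-0.05117612, -0.01131319,  0.02989516]), 'grip_force': 0.0, 'finger_gap': 0.08521823391014308}
```

View pics/top0.png

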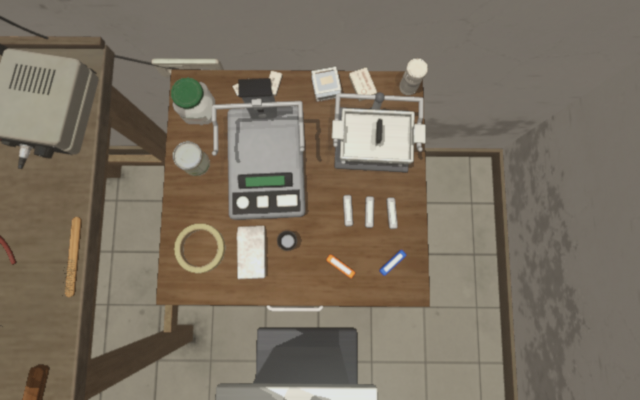

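View pics/side0.png

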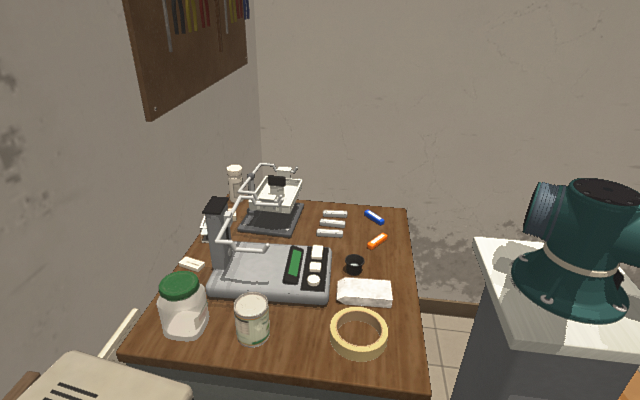

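The top view shows the balance on the left with its keys at (243,202), (263,201) and (287,200), and the stand with the pan on the right, grip at about (379,132). Three silver-white bars lie at (348,210), (370,212) and (392,213). The orange (341,266) and blue (393,263) pieces are look-alikes; only the three white bars in front of the stand fit the description. I'll enlarge to confirm.

```bash
python3 - <<'E'
from h import *
im=cv2.imread('pics/top0.png')
c=cv2.resize(im[85:285,205:435],None,fx=3.0,fy=3.0,interpolation=cv2.INTER_CUBIC)  # 690x600
cv2.imwrite('pics/top0c.png',c)
E
```

```text
(no output)
```

View pics/top0c.png

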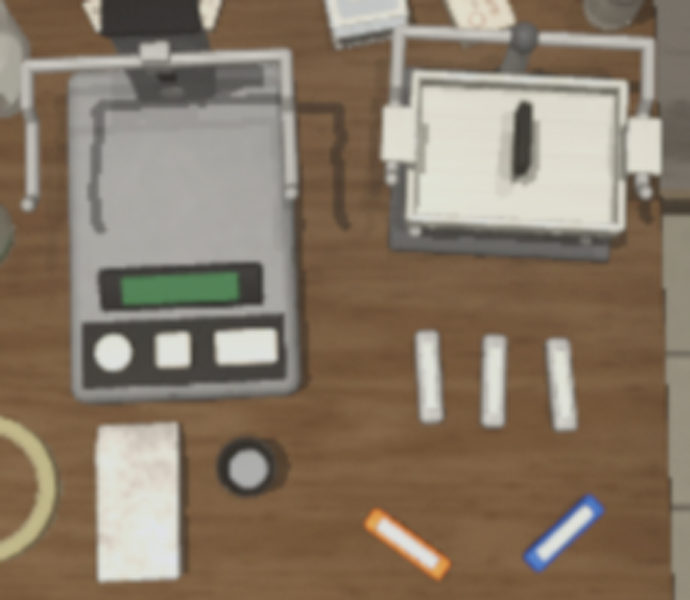

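The crop confirms it: three plain silver bars at crop (429,377), (493,381) and (562,385). The orange-rimmed (407,544) and blue-rimmed (563,533) pieces are the look-alikes. Keys are at (113,352), (173,350) and (246,347), the pan hangers at (398,134) and (644,146).

```bash
cat >> h.py <<'E'
def W(a,b,z,m=None):
    return ray(m or camera_model('top'),205+(a+.5)/3-.5,85+(b+.5)/3-.5,z)
E
python3 - <<'E'
from h import *
P=lambda n,*p:print(n,W(*p)[:2].round(4))
for n,a,b in(('on',113,352),('zero',173,350),('store',246,347)):P(n,a,b,.045)
for n,e in(('b1',((428,332),(430,422))),('b2',((494,336),(493,427))),('b3',((558,340),(566,430)))):
    A=W(*e[0],.014);B=W(*e[1],.014);d=A-B;print(n,((A+B)/2)[:2].round(4),'yaw',np.degrees(np.arctan2(d[1],d[0])).round(1),'len',np.linalg.norm(d).round(4))
A=W(398,134,.109);B=W(644,146,.109);d=A-B;print('hang',(A+B)/2,np.degrees(np.arctan2(-d[0],d[1])),np.linalg.norm(d))
P('grip',525,104,.123);P('grip',523,178,.123)
A=W(27,66,.15);B=W(288,55,.15);d=A-B;print('balcross',(A+B)/2,np.degrees(np.arctan2(-d[0],d[1])),np.linalg.norm(d))
P('ltip',28,204,.145);P('rtip',292,191,.145)
P('stand rtip',644,190,.118);P('stand ltip',391,178,.118)
P('standcrossL',398,32,.119);P('standcrossR',652,43,.119)
P('loupe',248,468,.03);P('solder',139,500,.022)
s=sense();print(s['tcp_pos'],s['eef_rot'])
m=camera_model('wrist');R=np.array(m['R']);print(m['fx'],-R.T@np.array(m['t']),R.round(3).tolist())
E
```

```text
on [0.5113 0.1109]
zero [0.5129 0.0709]
store [0.5153 0.0221]
b1 [ 0.5001 -0.102 ] yaw 1.1 len 0.0625
b2 [ 0.4972 -0.1464] yaw -1.3 len 0.0631
b3 [ 0.4951 -0.1935] yaw 3.9 len 0.0625
hang [ 0.64015053 -0.15526707  0.109     ] -2.5226110357735667 0.15674336595710314
grip [ 0.6593 -0.1563]
grip [ 0.6112 -0.1544]
balcross [0.6764151  0.07175088 0.15      ] 2.9086189280782397 0.15976031299969162
ltip [0.5868 0.1482]
rtip [ 0.596  -0.0114]
stand rtip [ 0.6054 -0.2307]
stand ltip [ 0.6121 -0.0722]
standcrossL [ 0.708  -0.0766]
standcrossR [ 0.7017 -0.2384]
loupe [0.4356 0.0204]
solder [0.4142 0.0939]
[0.17793391 0.51994249 0.23023165] [-3.13957279e+00 -2.28146519e-04  2.81178901e+00]
280.2115995611289 [0.11096026 0.5425104  0.37316214] [[0.324, 0.946, -0.001], [0.908, -0.311, 0.279], [0.264, -0.092, -0.96]]
```

```bash
cat >> h.py <<'E'
from scipy.spatial.transform import Rotation as Ro
def go(X,yaw):
    s=sense();R=Ro.from_euler('xyz',s['eef_rot']);d=R.inv().apply(np.array(X)-s['tcp_pos'])*1000
    t=-(yaw-np.degrees(s['eef_rot'][2])+180)%360-180
    print(s['time_s'],s['tcp_pos'].round(4),np.degrees(s['eef_rot']).round(2),'shift',d.round(1),'turn',round((-(yaw-np.degrees(s['eef_rot'][2]))+180)%360-180,2),'F',s['ft_force'].round(1),'gap',s['finger_gap'].round(4),'grip',round(s['grip_force'],1))
E
sed -i '/^    t=-(yaw/d' h.py
python3 -c "
from h import *
go([.511,.111,.08],180)"
```

```text
Traceback (most recent call last):
  File "h.py", line 15, in go
    print(s['time_s'],s['tcp_pos'].round(4),np.degrees(s['eef_rot']).round(2),'shift',d.round(1),'turn',round((-(yaw-np.degrees(s['eef_rot'][2]))+180)%360-180,2),'F',s['ft_force'].round(1),'gap',s['finger_gap'].round(4),'grip',round(s['grip_force'],1))
                                                                                                                                                                                                   ^^^^^^^^^^^^^^^^^^^^^
AttributeError: 'float' object has no attribute 'round'
```

```bash
sed -i "s/s\['finger_gap'\].round(4)/round(s['finger_gap'],4)/" h.py
python3 -c "
from h import *
go([.511,.111,.08],180)"
```

```text
0.1 [0.1779 0.5199 0.2302] [-1.7988e+02 -1.0000e-02  1.6110e+02] shift [-447.6 -278.7  150.7] turn -18.9 F [-0.7 -0.5 -0.4] gap 0.0852 grip 0.0
```

```bash
python3 -m pendant '[[[0,-80,-50,0,-4],[0,-120,-75,0,-8],[0,-160,-100,0,-12],[0,-200,-125,0,-16],[0,-240,-150,0,-18.9],[0,-280,-175,0,-18.9],[0,-320,-200,0,-18.9],[0,-360,-225,0,-18.9],[0,-400,-250,0,-18.9],[0,-447.6,-278.7,30,-18.9],[0,-447.6,-278.7,60,-18.9],[0,-447.6,-278.7,90,-18.9],[0,-447.6,-278.7,120,-18.9],[0,-447.6,-278.7,150,-18.9],[0,-447.6,-278.7,150,-18.9],[0,-447.6,-278.7,150,-18.9]]]'; python3 -c "
from h import *
go([.511,.111,.04],180)
m=camera_model('wrist');im=save('wrist','w1');print(proj(m,[.5113,.1109,.045]),proj(m,[.5129,.0709,.045]),proj(m,[.5153,.0221,.045]),proj(m,[.511,.111,.081]))"
```

```text
time_s: 1.7
tcp_pos: [0.5109, 0.1117, 0.0811]
eef_rot: [-3.142, -0.002, -3.141]
ft_force: [1.2, -0.2, 0.3]
finger_gap: -0.0
grip_force: 0.0
1.7 [0.5109 0.1117 0.0811] [-1.8000e+02 -9.0000e-02 -1.7999e+02] shift [-0.1 -0.7 41.1] turn 0.01 F [ 1.2 -0.2  0.3] gap -0.0 grip 0.0
[316.2, 227.8] [257.8, 230.0] [187.1, 233.2] [316.3, 251.0]
```

View pics/w1.png

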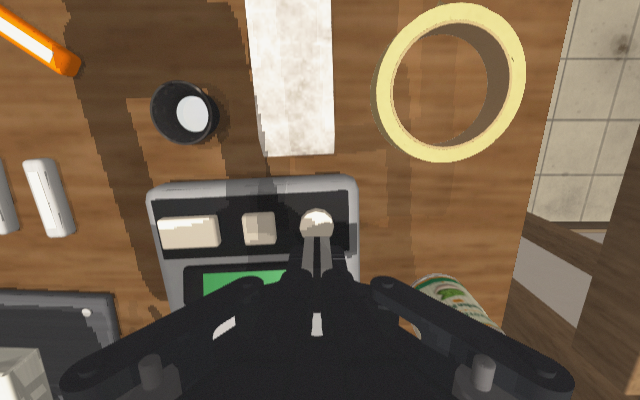

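The wrist view shows the on key at (316,222), zero at (259,228) and store at (188,232), matching the projections. The fingertips sit right above the on key, so I press.

```bash
python3 -m pendant '[[[0,0,-0.7,15,0],[0,0,-0.7,28,0],[0,0,-0.7,34,0],[0,0,-0.7,37,0],[0,0,-0.7,39,0],[0,0,-0.7,40.2,0],[0,0,-0.7,40.8,0],[0,0,-0.7,40.8,0]]]'; python3 -m pendant '[[[0,0,0,0,0],[0,0,0,0,0]]]'
```

```text
time_s: 2.55
tcp_pos: [0.5114, 0.1111, 0.041]
eef_rot: [3.141, 0.0, -3.141]
ft_force: [-1.9, -0.3, 4.2]
finger_gap: 0.0001
grip_force: 1.7
time_s: 2.75
tcp_pos: [0.5114, 0.1112, 0.0408]
eef_rot: [3.141, 0.0, -3.141]
ft_force: [-2.5, 0.3, 3.0]
finger_gap: 0.0001
grip_force: 1.8
```

```bash
python3 -m pendant '[[[0,0,0,0.8,0],[0,0,0,0.8,0],[0,0,0,-15,0],[0,0,0,-30,0],[0,-1.5,-20,-30,0],[0,-1.5,-40,-30,0],[0,-1.5,-40,-30,0],[0,-1.5,-40,-14,0],[0,-1.5,-40,-7,0],[0,-1.5,-40,-3,0],[0,-1.5,-40,-1,0],[0,-1.5,-40,0.5,0],[0,-1.5,-40,0.8,0],[0,-1.5,-40,0.8,0],[0,-1.5,-40,0.8,0]]]'; python3 -c "
from h import *
save('top','t1'); save('side','s1');go([.5,-.1,.15],180)
im=cv2.imread('pics/t1.png');a=cv2.resize(im[150:290,205:435],None,fx=2.5,fy=2.5,interpolation=2)
im=cv2.imread('pics/s1.png');b=cv2.resize(im[230:310,190:420],None,fx=2.5,fy=2.5,interpolation=2)
cv2.imwrite('pics/ts1.png',np.vstack([a,b]))"
```

```text
time_s: 4.25
tcp_pos: [0.5131, 0.0713, 0.0402]
eef_rot: [3.141, 0.001, -3.141]
ft_force: [-1.7, 0.4, 3.5]
finger_gap: -0.0001
grip_force: 2.0
4.35 [0.513  0.0713 0.0401] [ 1.7996e+02  4.0000e-02 -1.7999e+02] shift [  13.  -171.3 -110. ] turn 0.01 F [-1.9  1.9  3.7] gap -0.0004 grip 2.0
```

View pics/ts1.png

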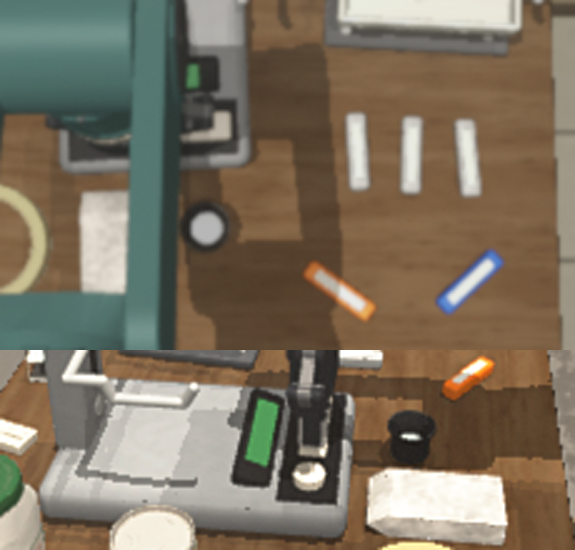

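Bars are unchanged at the same places, the zero key is down under the fingers, and the loupe and solder are untouched. Next is bar_1.

```bash
python3 -m pendant '[[[0,0,0,-20,0],[0,0,0,-60,0],[20,5,-40,-60,0],[40,8,-80,-60,0],[40,12.9,-120,-60,-1.1],[40,12.9,-173.3,-60,-1.1],[40,12.9,-173.3,-40,-1.1],[40,12.9,-173.3,-20,-1.1],[40,12.9,-173.3,-20,-1.1],[40,12.9,-173.3,-20,-1.1]]]'; python3 -c "
from h import *
go([.5001,-.102,.005],181.1)
m=camera_model('wrist');save('wrist','w2');print(proj(m,[.5001,-.102,.014]),proj(m,[.532,-.102,.014]),proj(m,[.468,-.102,.014]))"
```

```text
time_s: 5.35
tcp_pos: [0.4999, -0.1023, 0.0593]
eef_rot: [3.142, -0.0, -3.122]
ft_force: [0.1, -0.4, 0.7]
finger_gap: 0.0402
grip_force: 0.0
5.35 [ 0.4999 -0.1023  0.0593] [ 1.800e+02 -2.000e-02 -1.789e+02] shift [-0.2  0.3 54.3] turn 0.0 F [ 0.1 -0.4  0.7] gap 0.0402 grip 0.0
[317.8, 222.7] [316.9, 262.7] [318.7, 178.6]
```

View pics/w2.png

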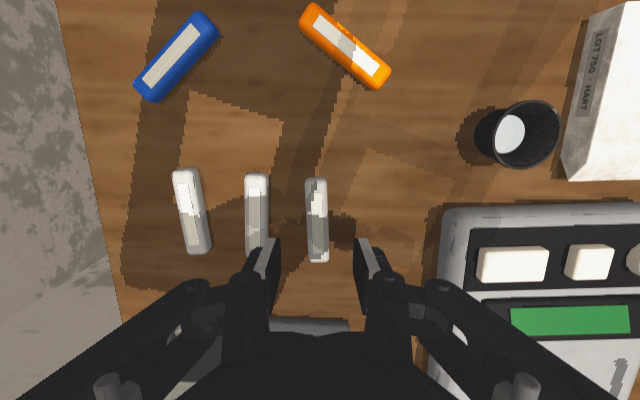

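Bar_1 spans (316,178)–(318,262) as predicted and is centred between the fingers. I grasp it.

```bash
python3 -m pendant '[[[30,0,0,20,0],[30,0,0,40,0],[30,0,0,50,0],[30,0,0,54,0],[30,0,0,54,0],[10,0,0,54,0],[10,0,0,54,0],[10,0,0,54,0],[10,0,0,54,0],[10,0,0,40,0],[10,0,0,0,0],[10,0,0,-40,0],[10,0,0,-80,0],[10,0,0,-80,0]]]' 40; python3 -c "
from h import *
go([.6395,-.131,.0725],177.5)
m=camera_model('wrist');save('wrist','w3')"
```

```text
time_s: 6.8
tcp_pos: [0.5036, -0.1035, 0.1475]
eef_rot: [-3.137, 0.013, -3.122]
ft_force: [0.5, -0.5, -1.2]
finger_gap: 0.0145
grip_force: 40.3
6.8 [ 0.5036 -0.1035  0.1475] [-179.74    0.74 -178.89] shift [-134.4  -29.8   76.9] turn 3.61 F [ 0.5 -0.5 -1.2] gap 0.0145 grip 40.3
```

View pics/w3.png

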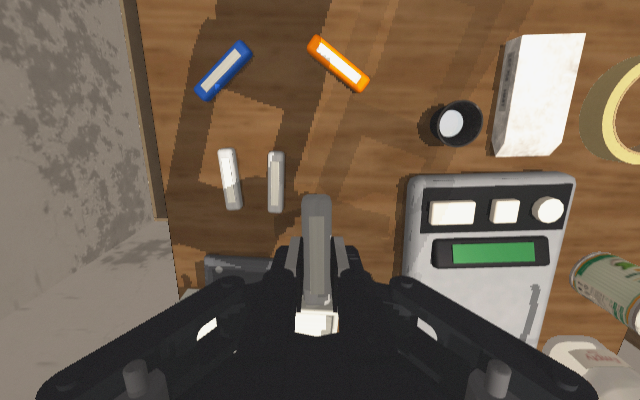

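Bar_1 is held, from (316,195) to (316,335). I check its tilt numerically before placing.

```bash
python3 -c "
from h import *
go([.6395,-.131,.0725],177.5)
m=camera_model('wrist')
p=sense()['tcp_pos']
for dx in(-.032,.032):
  for z in(.009,-.005): print(dx,z,proj(m,p+[dx,0,z]))
c=ray(m,1,1,0)"
```

```text
6.85 [ 0.5019 -0.1029  0.144 ] [-179.85    0.43 -178.9 ] shift [-136.5  -30.5   72.7] turn 3.6 F [ 0.4 -0.3 -1.8] gap 0.014 grip 40.3
-0.032 0.009 [318.9, 201.0]
-0.032 -0.005 [318.8, 193.6]
0.032 0.009 [316.5, 309.9]
0.032 -0.005 [316.5, 294.8]
```

```bash
python3 -m pendant '[[[10,0,0,0,0],[10,0,0,0,0],[10,0,0,0,0]]]'; python3 -c "
from h import *
p=sense()['tcp_pos'];m=camera_model('wrist');im=save('wrist','w4')[:,:,::-1]
ms=camera_model('side');b=save('side','s4')[:,:,::-1]
print(p)
for dx in(-.032,.032):
  for z in(.009,-.005): print(dx,z,proj(m,p+[dx,0,z]),proj(ms,p+[dx,0,z]))
u,v=map(int,proj(ms,p))
a=cv2.resize(im[180:350,250:390],None,fx=3,fy=3);b=cv2.resize(b[v-60:v+40,u-63:u+63],None,fx=3,fy=3)
b=cv2.copyMakeBorder(b,0,a.shape[0]-b.shape[0],0,0,0)
print(u,v);cv2.imwrite('pics/c4.png',np.hstack([a,b]))"
```

```text
time_s: 7.15
tcp_pos: [0.4987, -0.1019, 0.1376]
eef_rot: [3.14, -0.004, -3.122]
ft_force: [0.0, 0.2, -1.3]
finger_gap: 0.0144
grip_force: 40.3
[ 0.49874511 -0.10189362  0.13759874]
-0.032 0.009 [319.0, 200.6] [346.7, 181.8]
-0.032 -0.005 [318.7, 193.5] [346.3, 187.4]
0.032 0.009 [316.6, 310.2] [318.3, 179.6]
0.032 -0.005 [316.5, 295.2] [318.1, 185.1]
332 184
```

View pics/c4.png

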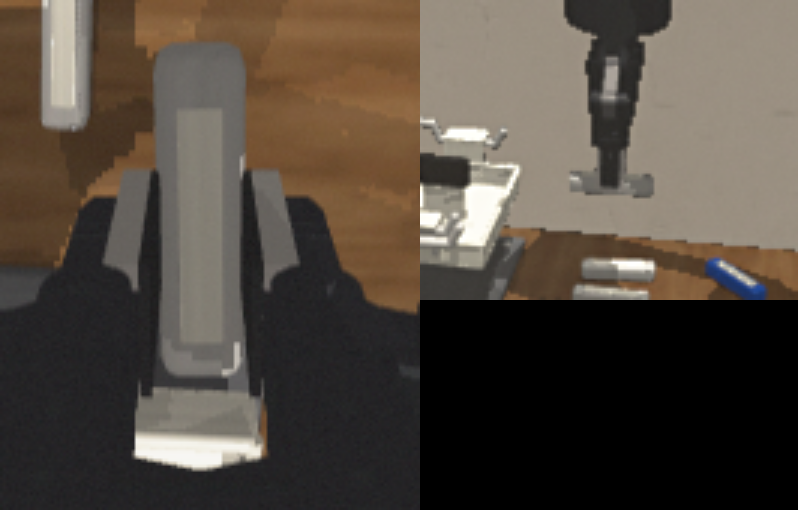

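The bar is held level (left crop rows 45→375, and level in the side view); the white patch is a pan hanger behind it. I place it in the left bay.

```bash
python3 -m pendant '[[[10,-30,-3,0,0.5],[10,-60,-6,0,1.5],[10,-90,-10,0,2.5],[10,-120,-14,0,3.6],[10,-139.4,-16.2,0,3.6],[10,-139.4,-16.2,0,3.6],[10,-139.4,-16.2,20,3.6],[10,-139.4,-16.2,40,3.6],[10,-139.4,-16.2,55,3.6],[10,-139.4,-16.2,62,3.6],[10,-139.4,-16.2,65,3.6],[10,-139.4,-16.2,67,3.6],[10,-139.4,-16.2,67,3.6],[10,-139.4,-16.2,67,3.6]]]'; python3 -c "
from h import *
p=sense()['tcp_pos'];m=camera_model('wrist');im=save('wrist','w5');go([.6398,-.1155,.0725],177.5)"
```

```text
time_s: 8.65
tcp_pos: [0.6412, -0.1157, 0.0777]
eef_rot: [-3.141, 0.006, 3.098]
ft_force: [-2.3, 2.8, 10.8]
finger_gap: 0.0147
grip_force: 41.1
8.7 [ 0.6413 -0.1157  0.0777] [-179.95    0.38  177.52] shift [1.5 0.1 5.2] turn 0.02 F [-2.9  3.4 11. ] gap 0.014 grip 41.1
```

View pics/w5.png

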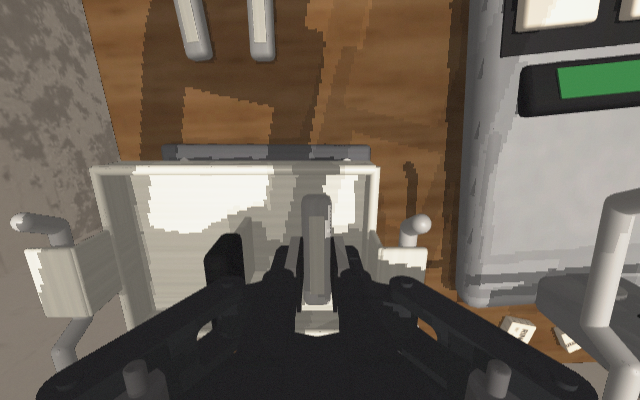

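The wrist view shows bar_1 over the left bay (316,195–305), but 11 N of contact came 5 mm early. The outer knuckle at (405,285) is probably on the hanger flange at (400,255). I back off slightly, release with a small drop, and look.

```bash
python3 -m pendant '[[[10,0,-2,-4,0],[10,0,-3,-7,0],[10,0,-3,-7,0],[10,0,-3,-7,0]]]'; python3 -m pendant '[[[18,0,0,0,0],[21,0,0,0,0],[21,0,0,0,0],[21,0,0,0,0],[21,0,0,-30,0],[21,0,0,-70,0],[21,40,0,-70,0],[21,80,0,-70,0],[21,120,0,-70,0],[21,120,0,-70,0],[21,120,0,-70,0]]]'; python3 -c "
from h import *
save('top','t6');m=camera_model('wrist');save('wrist','w6');go([.497,-.1464,.09],180)
a=cv2.imread('pics/t6.png')[85:285,305:435];b=cv2.imread('pics/w6.png')
cv2.imwrite('pics/c6.png',np.hstack([cv2.resize(a,None,fx=2.5,fy=2.5,interpolation=2)[:400],cv2.resize(b,None,fx=.7,fy=.7)[:0].reshape(0,0,3) if 0 else cv2.resize(b[:400,100:575],None,fx=1,fy=1)]))"
```

```text
time_s: 9.1
tcp_pos: [0.6394, -0.1191, 0.0798]
eef_rot: [-3.141, -0.0, 3.098]
ft_force: [0.6, 0.1, 1.3]
finger_gap: 0.0145
grip_force: 41.6
time_s: 10.2
tcp_pos: [0.5189, -0.1139, 0.1494]
eef_rot: [-3.141, 0.0, 3.097]
ft_force: [0.1, 0.5, 0.3]
finger_gap: 0.0209
grip_force: 0.0
10.3 [ 0.5206 -0.1141  0.15  ] [-1.7996e+02  8.0000e-02  1.7749e+02] shift [ 22.3 -33.3  60. ] turn -2.51 F [0.1 0.2 0.2] gap 0.0211 grip 0.0
```

View pics/c6.png

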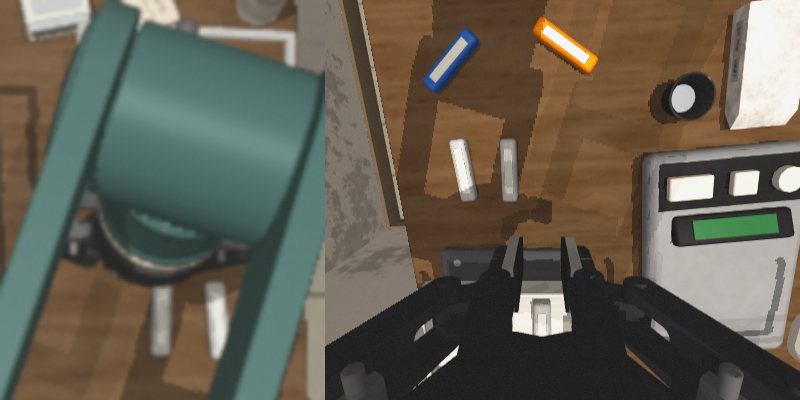

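Bar_1 lies in the left bay (seen between the fingers at (540,315)) and bars 2 and 3 are unmoved at (508,168) and (463,168). Because the knuckles are wide, bars 2 and 3 will be pinched end to end. Bar_2 next.

```bash
python3 -m pendant '[[[40,5,-8,0,8],[60,10,-16,0,16],[76,15,-24,0,24],[76,22,-33,0,32],[76,22,-33,0,40],[76,22,-33,0,48],[76,22,-33,0,56],[76,22,-33,0,64],[76,22,-33,0,72],[76,22,-33,10,80],[76,22,-33,40,88.8],[76,22,-33,80,88.8],[76,22,-33,110,88.8],[76,22,-33,110,88.8],[76,22,-33,110,88.8]]]'; python3 -c "
from h import *
go([.4972,-.1464,.004],88.7);m=camera_model('wrist');save('wrist','w7');print(proj(m,[.5292,-.147,.007]),proj(m,[.4652,-.1456,.007]))"
```

```text
time_s: 11.8
tcp_pos: [0.4972, -0.1458, 0.0398]
eef_rot: [-3.141, -0.0, 1.548]
ft_force: [1.1, -0.4, 0.6]
finger_gap: 0.0757
grip_force: 0.0
11.8 [ 0.4972 -0.1458  0.0398] [-179.98   -0.     88.72] shift [-0.6  0.  35.8] turn 0.02 F [ 1.1 -0.4  0.6] gap 0.0757 grip 0.0
[363.9, 229.0] [268.8, 229.1]
```

View pics/w7.png

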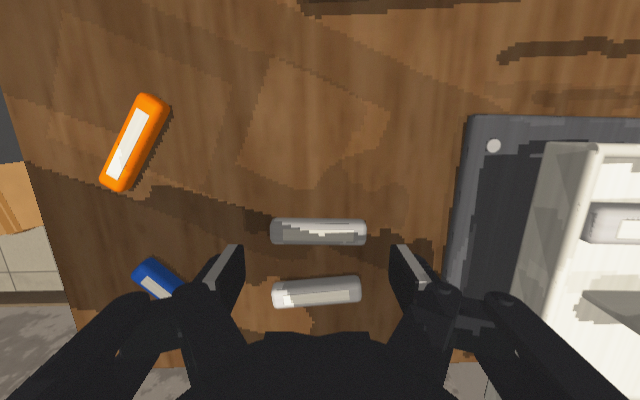

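Bar_2 spans (270,231)–(367,231), as predicted and centred between the fingers; bar_3 is at (316,292). I lower with contact checks.

```bash
python3 -m pendant '[[[76,-0.6,0,20,0],[76,-0.6,0,32,0],[76,-0.6,0,36,0],[76,-0.6,0,36,0],[76,-0.6,0,36,0]]]'|grep -E 'tcp|ft'; python3 -m pendant '[[[76,0,0,2,0],[76,0,0,4,0],[76,0,0,4,0],[76,0,0,4,0]]]'|grep -E 'tcp|ft'
```

```text
tcp_pos: [0.4969, -0.1464, 0.0046]
ft_force: [-0.6, 0.2, 0.4]
tcp_pos: [0.4962, -0.1461, -0.0003]
ft_force: [0.6, -0.1, 0.7]
```

```bash
python3 -m pendant '[[[76,0,0,3,0],[76,0,0,3,0],[60,0,0,3,0],[55,0,0,3,0],[55,0,0,3,0],[55,0,0,3,0],[55,0,0,3,0]]]' 40; python3 -m pendant '[[[55,0,0,-20,0],[55,0,0,-60,0],[55,0,0,-100,0],[55,0,0,-140,0],[55,0,0,-140,0],[55,0,0,-140,0],[55,0,0,-140,0],[55,0,0,-140,0]]]'; python3 -c "
from h import *
go([.636,-.140,.093],87.5)
b=save('side','s8')[:,:,::-1];ms=camera_model('side');u,v=map(int,proj(ms,sense()['tcp_pos']));print(u,v)
cv2.imwrite('pics/c8.png',cv2.resize(b[v-90:v+110,u-130:u+130],None,fx=3,fy=3))"
```

```text
time_s: 13.45
tcp_pos: [0.4965, -0.1463, -0.003]
eef_rot: [3.141, 0.0, 1.548]
ft_force: [0.8, -0.8, 1.1]
finger_gap: 0.0621
grip_force: 44.8
time_s: 14.25
tcp_pos: [0.4948, -0.1456, 0.1341]
eef_rot: [-3.137, -0.002, 1.548]
ft_force: [0.8, 0.2, -0.8]
finger_gap: 0.0625
grip_force: 44.5
14.25 [ 0.4948 -0.1456  0.1341] [-1.7974e+02 -1.1000e-01  8.8700e+01] shift [  8.7 141.2  40.5] turn 1.2 F [ 0.8  0.2 -0.8] gap 0.0625 grip 44.5
335 177
```

View pics/c8.png

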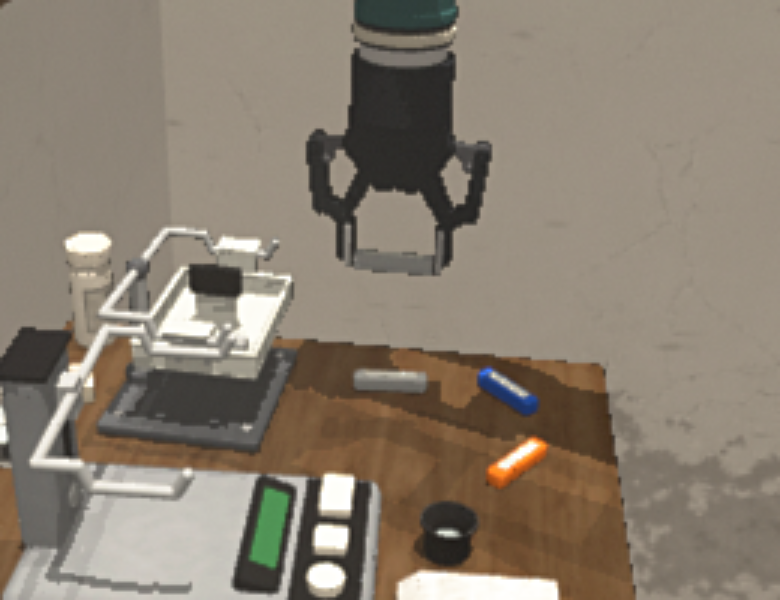

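Bar_2 is held level end to end, its underside just below the fingertips (crop (395,262)). I hover over the inner left bay and look.

```bash
python3 -m pendant '[[[55,3,35,0,1.2],[55,6,70,0,1.2],[55,8,105,0,1.2],[55,8,139,0,1.2],[55,8,139,0,1.2],[55,8,139,0,1.2],[55,8,139,0,1.2]]]'; python3 -c "
from h import *
go([.636,-.140,.085],87.5);m=camera_model('wrist');save('wrist','w9')
e=np.array([.044,.999,0])
c=np.array([.638,-.1555,0])
for n,o,z in(('bar1',36,.08),('web',0,.086),('wallL',70,.086)):
  for dx in(-.05,.05): print(n,dx,proj(m,c+e*o/1000+np.array([dx,-.044*dx,z])))"
```

```text
time_s: 15.0
tcp_pos: [0.6343, -0.1412, 0.1358]
eef_rot: [-3.139, -0.001, 1.527]
ft_force: [-0.4, 0.8, -1.9]
finger_gap: 0.0629
grip_force: 44.6
15.0 [ 0.6343 -0.1412  0.1358] [-1.7987e+02 -3.0000e-02  8.7490e+01] shift [ 1.2  1.8 50.7] turn -0.01 F [-0.4  0.8 -1.9] gap 0.0629 grip 44.6
bar1 -0.05 [253.9, 188.7]
bar1 0.05 [391.1, 188.8]
web -0.05 [255.1, 237.6]
web 0.05 [389.6, 237.7]
wallL -0.05 [248.8, 141.8]
wallL 0.05 [397.1, 141.9]
```

View pics/w9.png

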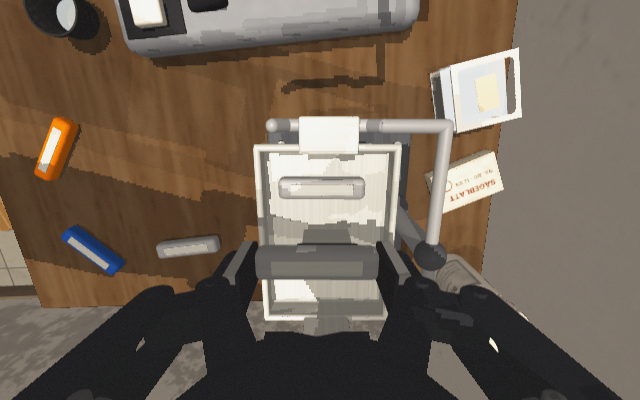

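The pan spans u 254–401, bar_1 lies in it at (322,187), and bar_2 hangs over the inner bay at (317,262). The stand's post ball is at (430,255), so I shift 6 mm forward before lowering.

```bash
python3 -m pendant '[[[55,1,-6,10,0],[55,1,-6,30,0],[55,1,-6,45,0],[55,1,-6,52,0],[55,1,-6,55,0],[55,1,-6,57,0],[55,1,-6,57,0],[55,1,-6,57,0]]]'; python3 -m pendant '[[[66,0,0,0,0],[69,0,0,0,0],[69,0,0,0,0],[69,0,0,0,0],[69,0,0,-20,0],[69,0,0,-60,0],[69,0,-40,-60,0],[69,0,-80,-60,0],[69,0,-80,-60,0]]]'; python3 -c "
from h import *
go([.4951,-.1935,.06],93.9);m=camera_model('wrist');save('wrist','w10')"
```

```text
time_s: 15.85
tcp_pos: [0.6299, -0.1402, 0.0806]
eef_rot: [3.14, 0.0, 1.527]
ft_force: [-0.2, -0.5, -0.7]
finger_gap: 0.0626
grip_force: 44.6
time_s: 16.75
tcp_pos: [0.5442, -0.1355, 0.1382]
eef_rot: [-3.135, -0.001, 1.526]
ft_force: [0.5, 0.4, -0.1]
finger_gap: 0.069
grip_force: 0.0
16.75 [ 0.5442 -0.1355  0.1382] [-1.7964e+02 -8.0000e-02  8.7450e+01] shift [-60.2 -46.   78.4] turn -6.45 F [ 0.5  0.4 -0.1] gap 0.069 grip 0.0
```

View pics/w10.png

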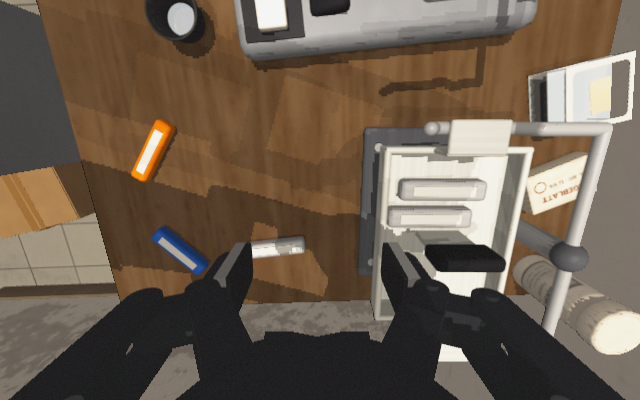

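Both bars lie in the left bay at (443,190) and (430,216), and bar_3 is still on the table at (275,247). My picture budget is used up, so from here I measure by code only. Bar_3 next.

```bash
python3 -m pendant '[[[76,-20,-15,0,-3],[76,-40,-30,0,-6.4],[76,-58,-44,0,-6.4],[76,-59,-43,20,-6.4],[76,-59,-43,50,-6.4],[76,-59,-43,78,-6.4],[76,-59,-43,78,-6.4],[76,-59,-43,78,-6.4],[76,-59,-43,78,-6.4]]]'|grep tcp; cat >> h.py <<'E'
def bars(im,m,z,roi):
    h=cv2.cvtColor(im,cv2.COLOR_RGB2HSV);k=((h[...,1]<45)&(h[...,2]>85)).astype(np.uint8)
    x0,y0,x1,y1=roi;q=np.zeros_like(k);q[y0:y1,x0:x1]=k[y0:y1,x0:x1]
    n,l,st,_=cv2.connectedComponentsWithStats(q)
    for i in range(1,n):
        if st[i,4]>250:
            r=cv2.minAreaRect(np.argwhere(l==i)[:,::-1].astype(np.float32));c=ray(m,*r[0],z)
            b=cv2.boxPoints(r);b=[ray(m,*p,z) for p in b];e=[b[1]-b[0],b[2]-b[1]];e=max(e,key=np.linalg.norm)
            a=np.degrees(np.arctan2(e[1],e[0]));print('comp',np.round(r[0],1),np.round(r[1],1),st[i,4],'pos',c[:2].round(4),'yaw',round((a+90)%180-90,1),'len',np.linalg.norm(e).round(4))
E
python3 -c "
from h import *
go([.4951,-.1935,.0],93.9);m=camera_model('wrist');im=save('wrist','w11');print(proj(m,[.4951,-.1935,.010]))
u,v=map(int,proj(m,[.4951,-.1935,.010]));bars(im,m,.010,(u-90,v-50,u+90,v+30))
h=cv2.cvtColor(im,cv2.COLOR_RGB2HSV);print(h[v-24:v+25:4,u].tolist())"
```

```text
tcp_pos: [0.5057, -0.1943, 0.0638]
17.7 [ 0.5057 -0.1943  0.0638] [1.798e+02 1.100e-01 9.392e+01] shift [  1.7 -10.8  63.8] turn 0.02 F [-0.2 -0.  -0.4] gap 0.0762 grip 0.0
[301.9, 215.8]
comp [302.5 215.2] [22.7 85.1] 1797 pos [ 0.4956 -0.193 ] yaw 4.7 len 0.0624
[[14, 138, 94], [15, 140, 95], [15, 137, 95], [15, 112, 96], [20, 16, 95], [17, 19, 93], [21, 30, 110], [19, 32, 113], [18, 31, 107], [13, 64, 76], [13, 126, 79], [15, 126, 79], [15, 134, 78]]
```

Bar_3 is confirmed by code at (0.4956, -0.193), yaw 4.7°, length 62 mm.

```bash
python3 -m pendant '[[[76,2,-8,0,-0.6],[76,2,-10.5,20,-0.6],[76,2,-10.5,45,-0.6],[76,2,-10.5,58,-0.6],[76,2,-10.5,66.5,-0.6],[76,2,-10.5,66.5,-0.6],[76,2,-10.5,66.5,-0.6],[60,2,-10.5,66.5,-0.6],[55,2,-10.5,66.5,-0.6],[55,2,-10.5,66.5,-0.6],[55,2,-10.5,66.5,-0.6],[55,2,-10.5,66.5,-0.6]]]' 40; python3 -m pendant '[[[55,0,0,-20,0],[55,0,0,-60,0],[55,0,0,-100,0],[55,0,0,-140,0],[55,0,0,-140,0],[55,0,0,-140,0],[55,0,0,-140,0],[55,0,0,-140,0],[55,0,0,-140,0]]]'; python3 -c "
from h import *
go([.629,-.1905,.08],87.5);save('wrist','w12')"
```

```text
time_s: 18.95
tcp_pos: [0.4946, -0.193, -0.0031]
eef_rot: [3.139, 0.002, 1.649]
ft_force: [0.9, 0.7, 6.3]
finger_gap: 0.0626
grip_force: 45.3
time_s: 19.85
tcp_pos: [0.4924, -0.1919, 0.1332]
eef_rot: [-3.138, -0.002, 1.649]
ft_force: [-0.4, -1.0, -1.3]
finger_gap: 0.0628
grip_force: 44.7
19.85 [ 0.4924 -0.1919  0.1332] [-1.7982e+02 -1.2000e-01  9.4500e+01] shift [ -9.5 136.5  52.8] turn 7.0 F [-0.4 -1.  -1.3] gap 0.0628 grip 44.7
```

```bash
python3 -m pendant '[[[55,-2,35,0,2],[55,-4,70,0,4],[55,-6,105,0,7],[55,-8.1,135.2,0,7],[55,-8.1,135.2,0,7],[55,-8.1,135.2,10,7],[55,-8.1,135.2,30,7],[55,-8.1,135.2,45,7],[55,-8.1,135.2,51,7],[55,-8.1,135.2,54,7],[55,-8.1,135.2,55,7],[55,-8.1,135.2,55,7],[55,-8.1,135.2,55,7]]]'; python3 -c "
from h import *
go([.630,-.1905,.082],87.5)"
```

```text
time_s: 21.2
tcp_pos: [0.6293, -0.19, 0.0813]
eef_rot: [3.14, 0.001, 1.527]
ft_force: [-0.3, 0.6, -1.0]
finger_gap: 0.063
grip_force: 44.8
21.2 [ 0.6293 -0.19    0.0813] [1.7989e+02 3.0000e-02 8.7500e+01] shift [-0.4  0.7 -0.7] turn 0.0 F [-0.3  0.6 -1. ] gap 0.063 grip 44.8
```

```bash
python3 -m pendant '[[[66,0,0,0,0],[69,0,0,0,0],[69,0,0,0,0],[69,0,0,0,0],[69,0,0,-20,0],[69,0,0,-60,0],[69,0,-40,-60,0],[69,0,-85,-60,0],[69,0,-85,-60,0],[69,0,-85,-60,0],[69,0,-85,-60,0]]]'; python3 - <<'E'
from h import *
m=camera_model('wrist');im=save('wrist','w13');go([.639,-.1555,.16],177.5)
g=cv2.cvtColor(im,cv2.COLOR_RGB2GRAY);h=cv2.cvtColor(im,cv2.COLOR_RGB2HSV)
# grip: black blob near its projection, right of the fingers
c=np.array([.640,-.1555,0]);e=np.array([.044,.999,0])
print('grip pred',[proj(m,c+[dx,0,.123]) for dx in(-.022,.022)])
for o in(-50,-35,-20,16,36):
    a=proj(m,c+e*o/1000+[-.03,0,.08]);b=proj(m,c+e*o/1000+[.02,0,.08]);print(o,a,b)
ax,ay=map(int,proj(m,c+[0,0,.12]))
k=(g<45).astype(np.uint8);n,l,st,ce=cv2.connectedComponentsWithStats(k)
for i in range(1,n):
    if 100<st[i,4]<9000: print('dark',st[i].tolist(),ce[i].round(1))
# profile across the pan along y at bars' x
for dx in(-.02,0,.01):
    print(dx,[int(g[int(p[1]),int(p[0])]) if 0<=p[1]<400 and 0<=p[0]<640 else None for p in(proj(m,c+e*o/1000+[dx,0,.078]) for o in range(64,-66,-4))])
E
```

```text
time_s: 22.3
tcp_pos: [0.545, -0.1864, 0.1411]
eef_rot: [3.139, 0.001, 1.527]
ft_force: [0.6, -0.2, -0.3]
finger_gap: 0.0692
grip_force: 0.0
22.35 [ 0.5452 -0.1865  0.141 ] [1.7988e+02 4.0000e-02 8.7520e+01] shift [ 35.   92.4 -18.8] turn -89.98 F [ 0.1 -0.4 -0.5] gap 0.0691 grip 0.0
grip pred [[437.9, 183.7], [513.2, 180.4]]
-50 [397.1, 234.2] [461.0, 231.6]
-35 [398.7, 216.2] [463.8, 213.4]
-20 [400.3, 197.4] [466.8, 194.6]
16 [404.5, 149.2] [474.3, 146.1]
36 [407.0, 120.3] [478.8, 117.0]
dark [544, 40, 7, 24, 160] [547.   51.3]
dark [425, 172, 87, 21, 1617] [467.3 182.3]
dark [154, 181, 47, 43, 289] [177.9 200.7]
-0.02 [101, 137, 232, 232, 232, 196, 128, 222, 181, 127, 221, 174, 223, 223, 154, 209, 104, 129, 130, 222, 222, 220, 205, 106, 169, 219, 222, 213, 126, 126, 126, 114, 101]
0 [104, 164, 165, 226, 225, 210, 186, 220, 219, 125, 216, 163, 220, 221, 168, 209, 119, 26, 29, 29, 30, 221, 211, 117, 185, 216, 214, 184, 216, 217, 215, 228, 186]
0.01 [124, 165, 165, 239, 224, 223, 177, 220, 216, 146, 221, 101, 212, 220, 192, 208, 138, 20, 32, 39, 34, 203, 239, 103, 168, 216, 215, 213, 238, 238, 237, 237, 190]
```

Code confirms the grip at (467,182), i.e. x≈0.640, y≈-0.1555. The brightness profile shows three bars in the pan: two left, one right. I move over the grip.

```bash
python3 -m pendant '[[[50,0,0,-30,-4],[40,0,0,-30,-12],[40,0,0,-30,-20],[40,0,0,-30,-28],[40,0,0,-30,-36],[40,5,10,-30,-44],[40,10,25,-30,-52],[40,15,40,-30,-60],[40,20,55,-30,-68],[40,28,75,-30,-76],[40,35,93,-30,-84],[40,35,93,-30,-90],[40,35,93,-30,-90],[40,35,93,-30,-90],[40,35,93,-30,-90]]]'|grep tcp; python3 -c "
from h import *
go([.640,-.1555,.091],177.5)"
```

```text
tcp_pos: [0.6385, -0.1554, 0.1703]
23.85 [ 0.6385 -0.1554  0.1703] [1.8000e+02 2.0000e-02 1.7741e+02] shift [-1.5 -0.1 79.3] turn -0.09 F [ 0.5  0.3 -0.8] gap 0.0397 grip 0.0
```

```bash
python3 -m pendant '[[[40,-1.5,0,30,0],[40,-1.5,0,55,0],[40,-1.5,0,70,0],[40,-1.5,0,76,0],[40,-1.5,0,79,0],[40,-1.5,0,79,0],[40,-1.5,0,79,0]]]' 70; python3 -m pendant '[[[20,0,0,0,0],[5,0,0,0,0],[5,0,0,0,0],[5,0,0,0,0],[5,0,0,0,0],[5,0,0,0,0]]]' 70;  python3 -m pendant '[[[5,0,0,-3,0],[5,0,0,-6,0],[5,0,0,-10,0],[5,0,0,-10,0],[5,0,0,-10,0],[5,0,0,-10,0]]]'
```

```text
time_s: 24.55
tcp_pos: [0.6406, -0.1556, 0.0929]
eef_rot: [-3.141, 0.003, 3.098]
ft_force: [-0.5, -0.3, 0.2]
finger_gap: 0.04
grip_force: 0.0
time_s: 25.15
tcp_pos: [0.6403, -0.1558, 0.0924]
eef_rot: [-3.14, 0.002, 3.098]
ft_force: [-0.4, -1.5, 5.7]
finger_gap: 0.0085
grip_force: 69.0
time_s: 25.75
tcp_pos: [0.6395, -0.1551, 0.1006]
eef_rot: [3.141, -0.001, 3.098]
ft_force: [0.7, 0.2, -5.8]
finger_gap: 0.0089
grip_force: 68.1
```

The load reads 5.8 N (0.59 kg), consistent with pan plus three bars. I lift straight up, and refine the balance hook position from the first image in the meantime.

```bash
python3 -m pendant '[[[5,0,0,-10,0],[5,0,0,-25,0],[5,0,0,-40,0],[5,0,0,-55,0],[5,0,0,-70,0],[5,0,0,-85,0],[5,0,0,-95,0],[5,0,0,-95,0],[5,0,0,-95,0],[5,0,0,-95,0]]]'; python3 - <<'E'
from h import *
im=cv2.imread('pics/top0.png').astype(int);g=im.min(2)
for v in(123,128,133,138):   # rod columns, rows of troughs
    for lo,hi in((208,222),(297,308)):
        w=g[v,lo:hi].astype(float);w=np.clip(w-np.median(w),0,None);u=lo+(w*np.arange(hi-lo)).sum()/w.sum();print(v,round(u,2),ray(camera_model('top'),u,v,.136)[:2].round(4),end=' ')
    print()
print('tips');
for lo,hi in((210,220),(298,308)): print([ (v,g[v,lo:hi].max()) for v in range(138,160)])
print('cross');print([(v,g[v,225:250].max(),g[v,265:295].max()) for v in range(98,112)])
print('stand cross');print([(v,int(np.median(g[v,345:370])),int(np.median(g[v,390:415]))) for v in range(90,105)])
print('standtip');
for lo,hi in((333,339),(417,423)): print([ (v,g[v,lo:hi].max()) for v in range(138,156)])
go([.624,.0696,.196],182.9)
E
```

```text
time_s: 26.75
tcp_pos: [0.6392, -0.1551, 0.1947]
eef_rot: [3.141, -0.003, 3.098]
ft_force: [-0.0, -0.8, -6.1]
finger_gap: 0.0088
grip_force: 68.3
123 213.61 [0.6458 0.1537] 123 300.33 [ 0.6468 -0.0073] 
128 215.16 [0.6362 0.1503] 128 300.44 [ 0.6372 -0.0076] 
133 215.18 [0.6266 0.1499] 133 300.56 [ 0.6276 -0.008 ] 
138 215.21 [0.617  0.1494] 138 300.85 [ 0.618  -0.0086] 
tips
[(138, np.int64(180)), (139, np.int64(180)), (140, np.int64(180)), (141, np.int64(180)), (142, np.int64(180)), (143, np.int64(180)), (144, np.int64(180)), (145, np.int64(180)), (146, np.int64(180)), (147, np.int64(180)), (148, np.int64(176)), (149, np.int64(160)), (150, np.int64(134)), (151, np.int64(142)), (152, np.int64(164)), (153, np.int64(168)), (154, np.int64(148)), (155, np.int64(103)), (156, np.int64(68)), (157, np.int64(60)), (158, np.int64(61)), (159, np.int64(61))]
[(138, np.int64(181)), (139, np.int64(180)), (140, np.int64(180)), (141, np.int64(179)), (142, np.int64(179)), (143, np.int64(179)), (144, np.int64(177)), (145, np.int64(169)), (146, np.int64(146)), (147, np.int64(143)), (148, np.int64(165)
[... 1236 characters left out ...]
 np.int64(89)), (149, np.int64(90)), (150, np.int64(90)), (151, np.int64(91)), (152, np.int64(93)), (153, np.int64(91)), (154, np.int64(89)), (155, np.int64(90))]
[(138, np.int64(208)), (139, np.int64(208)), (140, np.int64(208)), (141, np.int64(201)), (142, np.int64(175)), (143, np.int64(173)), (144, np.int64(175)), (145, np.int64(162)), (146, np.int64(140)), (147, np.int64(145)), (148, np.int64(170)), (149, np.int64(175)), (150, np.int64(150)), (151, np.int64(97)), (152, np.int64(57)), (153, np.int64(60)), (154, np.int64(59)), (155, np.int64(58))]
26.75 [ 0.6392 -0.1551  0.1947] [ 1.7995e+02 -1.5000e-01  1.7750e+02] shift [ 24.9 223.8  -1.1] turn -5.4 F [-0.  -0.8 -6.1] gap 0.0088 grip 68.3
```

Rod midline at the balance is y≈0.0707, so I aim for (0.624, 0.0705) with yaw 182.9°. I carry it across at height.

```bash
python3 -m pendant '[[[5,8,0,0,0],[5,16,0,0,0],[5,16,15,0,0],[5,17,35,0,0],[5,18,60,0,-0.5],[5,19,85,0,-1.5],[5,20,110,0,-2.5],[5,21,135,0,-3.5],[5,22,160,0,-4.5],[5,24,185,0,-5.4],[5,25,207,0,-5.4],[5,25,220,0,-5.4],[5,25,225,0,-5.4],[5,25,225,0,-5.4],[5,25,225,0,-5.4],[5,25,225,0,-5.4],[5,25,225,0,-5.4]]]'; python3 - <<'E'
from h import *
go([.624,.0705,.13],182.9)
m=camera_model('wrist');im=save('wrist','w14');g=im.min(2).astype(int)
p=lambda x,y,z:proj(m,[.624+x*.9987-y*.0507,.0705+x*.0507+y*.9987,z])
for s in(.08,-.08):
    print('tip pred',p(-.036,s,.145),'rod',p(-.02,s,.136),p(.02,s,.136))
    for x in(-.02,0,.02):
        u,v=map(int,p(x,s,.136)); 
        if 0<=v<400: print(x,u,v,g[v,max(0,u-24):u+25:2].tolist())
E
```

```text
time_s: 28.45
tcp_pos: [0.6247, 0.0696, 0.1962]
eef_rot: [-3.141, -0.0, -3.092]
ft_force: [0.2, -0.5, -6.0]
finger_gap: 0.0091
grip_force: 68.4
28.45 [0.6247 0.0696 0.1962] [-179.99   -0.   -177.18] shift [ 0.6  0.9 66.2] turn -0.08 F [ 0.2 -0.5 -6. ] gap 0.0091 grip 68.4
tip pred [432.9, 170.1] rod [425.7, 189.2] [420.2, 238.7]
-0.02 425 189 [235, 236, 236, 235, 236, 235, 236, 110, 112, 110, 110, 111, 98, 96, 93, 97, 96, 95, 129, 167, 201, 199, 110, 162, 195]
0 422 214 [234, 234, 234, 234, 235, 142, 141, 109, 109, 110, 109, 111, 111, 96, 95, 99, 98, 96, 131, 169, 200, 199, 64, 52, 53]
0.02 420 238 [230, 230, 230, 230, 230, 139, 140, 140, 109, 108, 110, 112, 97, 97, 95, 97, 96, 100, 104, 95, 95, 95, 99, 97, 96]
tip pred [204.2, 170.5] rod [211.2, 189.6] [216.7, 239.1]
-0.02 211 189 [70, 214, 232, 237, 170, 149, 118, 119, 120, 118, 115, 186, 201, 225, 235, 236, 236, 236, 236, 236, 236, 236, 236, 236, 237]
0 214 215 [72, 218, 221, 227, 209, 156, 97, 119, 123, 127, 110, 108, 105, 141, 162, 162, 161, 162, 161, 160, 160, 160, 159, 160, 159]
0.02 216 239 [96, 95, 95, 96, 98, 101, 94, 97, 97, 97, 95, 98, 104, 106, 137, 156, 156, 156, 156, 157, 155, 157, 156, 156, 137]
```

```bash
python3 -m pendant '[[[5,0.6,0.9,10,0],[5,0.6,0.9,25,0],[5,0.6,0.9,40,0],[5,0.6,0.9,52,0],[5,0.6,0.9,60,0],[5,0.6,0.9,60,0],[5,0.6,0.9,60,0]]]'|grep -E 'tcp|ft'; python3 -m pendant '[[[5,0,0,3,0],[5,0,0,6,0],[5,0,0,9,0],[5,0,0,11,0],[5,0,0,11,0],[5,0,0,11,0]]]'|grep -E 'tcp|ft'
```

```text
tcp_pos: [0.6241, 0.0715, 0.1362]
ft_force: [0.1, 0.8, -5.2]
tcp_pos: [0.6239, 0.0715, 0.1251]
ft_force: [0.1, -0.0, -6.1]
```

```bash
for i in 1; do python3 -m pendant '[[[5,0,0,2,0],[5,0,0,4,0],[5,0,0,6,0],[5,0,0,6,0],[5,0,0,6,0]]]'|grep -E 'tcp|ft'; done; python3 -m pendant '[[[5,0,0,1,0],[5,0,0,2,0],[5,0,0,3,0],[5,0,0,3,0],[5,0,0,3,0]]]'|grep -E 'tcp|ft'
```

```text
tcp_pos: [0.6239, 0.0715, 0.1192]
ft_force: [-0.6, -0.3, -5.4]
tcp_pos: [0.6241, 0.0715, 0.1167]
ft_force: [-0.5, -0.3, -3.2]
```

```bash
python3 -m pendant '[[[5,0,0,1,0],[5,0,0,2,0],[5,0,0,2.7,0],[5,0,0,2.7,0],[5,0,0,2.7,0]]]'|grep -E 'tcp|ft'; python3 -m pendant '[[[10,0,0,0,0],[14,0,0,0,0],[18,0,0,0,0],[24,0,0,0,0],[24,0,0,0,0],[24,0,0,0,0]]]'
```

```text
tcp_pos: [0.6241, 0.0715, 0.114]
ft_force: [-1.4, -0.2, 0.2]
time_s: 31.9
tcp_pos: [0.624, 0.0715, 0.1135]
eef_rot: [3.142, 0.0, -3.091]
ft_force: [-0.4, -0.8, -0.1]
finger_gap: 0.0243
grip_force: 0.0
```

The load transferred gradually to zero and the pan hangs free. I rise clear and move over the store key.

```bash
python3 -m pendant '[[[24,0,0,-10,0],[24,0,0,-30,0],[24,0,0,-60,0],[24,0,0,-87,0],[24,0,0,-87,0],[10,40,-15,-87,0],[0,80,-30,-87,0],[0,112.4,-43.8,-87,0],[0,112.4,-43.8,-87,0],[0,112.4,-43.8,-50,0],[0,112.4,-43.8,-10,0],[0,112.4,-43.8,25,0],[0,112.4,-43.8,50,0],[0,112.4,-43.8,53.5,0],[0,112.4,-43.8,53.5,0],[0,112.4,-43.8,53.5,0]]]'|grep -E 'tcp|ft'; python3 - <<'E'
from h import *
go([.515,.0221,.0402],182.9)
m=camera_model('wrist');im=save('wrist','w15');print(proj(m,[.5153,.0221,.045]))
u,v=map(int,proj(m,[.5153,.0221,.045]));g=im.min(2);print('row',g[v-8,u-60:u+61:4].tolist());print(g[v-40:v+10:3,u-25].tolist())
E
```

```text
tcp_pos: [0.5155, 0.0221, 0.0618]
ft_force: [-0.2, 0.5, -1.0]
33.5 [0.5155 0.0221 0.0618] [-179.99    0.2  -177.09] shift [ 0.6  0.  21.6] turn 0.01 F [-0.2  0.5 -1. ] gap 0.0 grip 0.0
[317.5, 238.3]
row [45, 47, 44, 94, 79, 61, 21, 68, 116, 115, 117, 116, 150, 115, 118, 116, 219, 163, 115, 116, 116, 162, 163, 148, 26, 23, 28, 27, 36, 32, 78]
[72, 21, 26, 24, 23, 28, 24, 95, 110, 116, 116, 116, 115, 118, 115, 116, 114]
```

```bash
python3 -m pendant '[[[0,0.6,0,8,0],[0,0.6,0,14,0],[0,0.6,0,17,0],[0,0.6,0,19,0],[0,0.6,0,20.5,0],[0,0.6,0,21.3,0],[0,0.6,0,21.6,0],[0,0.6,0,21.6,0],[0,0.6,0,21.6,0]]]'|grep -E 'tcp|ft'; python3 -m pendant '[[[0,0,0,0.4,0],[0,0,0,0.4,0]]]'|grep -E 'tcp|ft'
```

```text
tcp_pos: [0.5133, 0.022, 0.0399]
ft_force: [-5.1, 0.7, 8.5]
tcp_pos: [0.5133, 0.022, 0.0398]
ft_force: [-4.5, 0.7, 10.3]
```

```bash
python3 -m pendant '[[[0,0,0,-15,0],[0,0,0,-50,0],[0,0,0,-100,0],[0,0,0,-150,0],[0,0,0,-160,0],[20,-40,15,-160,0],[40,-80,30,-160,0],[40,-111.9,43.8,-160,0],[40,-111.9,43.8,-160,0],[40,-111.9,43.8,-160,0],[40,-111.9,43.8,-160,0]]]'|grep -E 'tcp|ft'; python3 - <<'E'
from h import *
go([.624,.0715,.1135],182.9)
m=camera_model('wrist');im=save('wrist','w16');g=im.max(2)
n,l,st,ce=cv2.connectedComponentsWithStats((g<48).astype(np.uint8))
print([proj(m,[.624+d,.0715+.05*d,.1446]) for d in(-.022,.022)])
for i in range(1,n):
    if st[i,4]>150: print(st[i].tolist(),ce[i].round(1))
u,v=map(int,proj(m,[.604,.0705,.1446])); print(u,v,g[v,u-20:u+21:2].tolist())
E
```

```text
tcp_pos: [0.622, 0.071, 0.1976]
ft_force: [-0.2, -0.7, 0.5]
35.75 [0.622  0.071  0.1976] [-1.7999e+02 -7.0000e-02 -1.7711e+02] shift [-2.1  0.4 84.1] turn -0.01 F [-0.2 -0.7  0.5] gap 0.0398 grip 0.0
[[317.8, 192.8], [317.8, 248.4]]
[250, 87, 26, 17, 188] [262.9  96.6]
[263, 111, 108, 29, 1396] [318.8 127.4]
[311, 188, 13, 60, 654] [316.8 219.1]
[16, 239, 602, 161, 45586] [315.9 345.3]
317 195 [242, 128, 129, 129, 128, 168, 169, 30, 39, 41, 43, 41, 40, 29, 114, 201, 191, 245, 246, 246, 246]
```

The grip is at (317,218), just where predicted. I regrasp it.

```bash
python3 -m pendant '[[[40,-2,0.4,30,0],[30,-2,0.4,60,0],[24,-2,0.4,75,0],[24,-2,0.4,81,0],[24,-2,0.4,83,0],[24,-2,0.4,83,0],[24,-2,0.4,83,0]]]' 70|grep -E 'tcp|ft'; python3 -m pendant '[[[16,0,0,0,0],[10,0,0,0,0],[5,0,0,0,0],[5,0,0,0,0],[5,0,0,0,0],[5,0,0,0,0]]]' 70|grep -E 'tcp|ft|gap|grip';  python3 -m pendant '[[[5,0,0,-3,0],[5,0,0,-8,0],[5,0,0,-14,0],[5,0,0,-25,0],[5,0,0,-40,0],[5,0,0,-55,0],[5,0,0,-70,0],[5,0,0,-82,0],[5,0,0,-82,0],[5,0,0,-82,0],[5,0,0,-82,0]]]'; python3 -c "
from h import *
go([.6405,-.155,.1962],177.5)"
```

```text
tcp_pos: [0.6258, 0.072, 0.1169]
ft_force: [-0.6, -0.0, -0.2]
tcp_pos: [0.6254, 0.0717, 0.1154]
ft_force: [2.2, -1.4, 0.8]
finger_gap: 0.0091
grip_force: 69.7
time_s: 38.2
tcp_pos: [0.6242, 0.0719, 0.1958]
eef_rot: [3.141, -0.002, -3.091]
ft_force: [-0.8, 0.6, -7.8]
finger_gap: 0.009
grip_force: 68.6
38.2 [0.6242 0.0719 0.1958] [ 1.7999e+02 -1.3000e-01 -1.7710e+02] shift [  -4.7 -227.4   -0.4] turn 5.4 F [-0.8  0.6 -7.8] gap 0.009 grip 68.6
```

```bash
python3 -m pendant '[[[5,0.5,-10,0,0],[5,1.5,-30,0,0.5],[5,2.8,-55,0,1],[5,4,-80,0,2],[5,5.3,-105,0,3],[5,6.6,-130,0,4],[5,7.9,-155,0,5],[5,9,-180,0,5.4],[5,10.2,-200,0,5.4],[5,11,-218,0,5.4],[5,11.5,-226,0,5.4],[5,3,-226.5,0,5.4],[5,-5.4,-227,0,5.4],[5,-5.4,-227,0,5.4],[5,-5.4,-227,0,5.4],[5,-5.4,-227,0,5.4]]]'; python3 -c "
from h import *
go([.6415,-.1545,.11],177.5)"
```

```text
time_s: 39.8
tcp_pos: [0.6418, -0.1536, 0.1969]
eef_rot: [3.141, -0.0, 3.099]
ft_force: [-0.1, -0.1, -6.4]
finger_gap: 0.0088
grip_force: 68.7
39.8 [ 0.6418 -0.1536  0.1969] [ 1.7999e+02 -2.0000e-02  1.7757e+02] shift [ 0.2 -0.9 86.9] turn 0.07 F [-0.1 -0.1 -6.4] gap 0.0088 grip 68.7
```

```bash
python3 -m pendant '[[[5,0.2,-0.9,15,0],[5,0.2,-0.9,35,0],[5,0.2,-0.9,55,0],[5,0.2,-0.9,75,0],[5,0.2,-0.9,87,0],[5,0.2,-0.9,94,0],[5,0.2,-0.9,98,0],[5,0.2,-0.9,98,0],[5,0.2,-0.9,98,0]]]'|grep -E 'tcp|ft'; python3 -m pendant '[[[5,0,0,2,0],[5,0,0,4,0],[5,0,0,5,0],[5,0,0,5,0],[5,0,0,5,0]]]'|grep -E 'tcp|ft'
```

```text
tcp_pos: [0.6421, -0.1556, 0.1003]
ft_force: [0.2, -0.1, -5.5]
tcp_pos: [0.6418, -0.1555, 0.0949]
ft_force: [-1.2, 0.3, -1.6]
```

```bash
python3 -m pendant '[[[5,0,0,1,0],[5,0,0,1.3,0],[5,0,0,1.3,0]]]'|grep -E 'tcp|ft'; python3 -m pendant '[[[10,0,0,0,0],[16,0,0,0,0],[24,0,0,0,0],[24,0,0,0,0],[24,0,0,0,0],[24,0,0,-10,0],[24,0,0,-40,0],[24,0,0,-80,0],[24,0,0,-90,0],[24,40,0,-90,0],[24,80,0,-90,0],[24,110,0,-90,0],[24,110,0,-90,0],[24,110,0,-90,0]]]'; python3 - <<'E'
from h import *
m=camera_model('wrist');im=save('wrist','w17');go([.4,.2,.25],180)
g=im.max(2);n,l,st,ce=cv2.connectedComponentsWithStats((g<48).astype(np.uint8))
print([proj(m,[.641+d,-.1555,.123]) for d in(-.022,.022)])
for i in range(1,n):
    if st[i,4]>150: print(st[i].tolist(),ce[i].round(1))
E
```

```text
tcp_pos: [0.6418, -0.1555, 0.0948]
ft_force: [-4.2, 1.3, 5.1]
time_s: 42.9
tcp_pos: [0.5316, -0.1507, 0.1833]
eef_rot: [-3.141, 0.002, 3.098]
ft_force: [-0.1, -0.1, 1.3]
finger_gap: 0.0242
grip_force: 0.0
42.95 [ 0.5322 -0.1508  0.1832] [-1.7998e+02  1.0000e-01  1.7750e+02] shift [147.3 344.6 -67.1] turn -2.5 F [-0.6  0.3  0.3] gap 0.024 grip 0.0
[[316.1, 312.1], [318.2, 353.6]]
[474, 65, 34, 40, 705] [493.8  82.2]
[458, 72, 15, 32, 251] [464.4  89.1]
[468, 186, 108, 35, 338] [504.2 197.8]
[23, 237, 587, 163, 44044] [316.  346.1]
```

Retract to clear the top view, then compare with the first image by code.

```bash
python3 -m pendant '[[[24,0,0,-50,0],[24,50,0,-70,0],[24,100,0,-70,0],[24,140,45,-70,0],[24,165,90,-70,0],[24,185,140,-70,0],[24,200,190,-70,0],[24,210,240,-70,0],[24,220,290,-70,0],[24,230,340,-70,0],[24,240,390,-70,0],[24,240,430,-70,0],[24,240,470,-70,0],[24,240,470,-70,0],[24,240,470,-70,0],[24,240,470,-70,0]]]'|grep -E 'tcp|ft'; python3 - <<'E'
from h import *
a=cv2.imread('pics/top0.png').astype(int);b=save('top','t18')[:,:,::-1].astype(int)
d=(abs(a-b).max(2)>30).astype(np.uint8);n,l,st,ce=cv2.connectedComponentsWithStats(d)
for i in range(1,n):
    if st[i,4]>12: print(st[i].tolist(),ce[i].round(0))
print('pan patch');print(b[112:160:3,345:415:3].min(2))
h=abs(a-b).max(2)
for n,(x0,y0,x1,y1) in dict(loupe=(275,228,303,252),solder=(234,223,268,282),hang=(328,115,345,150),hangR=(410,115,428,150),wallfront=(338,155,418,165)).items(): print(n,h[y0:y1,x0:x1].mean().round(1),h[y0:y1,x0:x1].max())
E
```

```text
tcp_pos: [0.3128, 0.3291, 0.2528]
ft_force: [-0.3, -0.2, -0.3]
[353, 122, 10, 32, 140] [358. 139.]
[364, 127, 9, 30, 85] [366. 145.]
[389, 127, 10, 32, 106] [392. 146.]
[395, 128, 4, 15, 23] [397. 133.]
[343, 195, 10, 31, 271] [348. 210.]
[365, 196, 9, 32, 276] [369. 212.]
[387, 197, 11, 32, 280] [392. 213.]
[188, 240, 29, 26, 386] [204. 254.]
[157, 250, 107, 55, 2469] [205. 283.]
[0, 292, 82, 66, 2813] [ 31. 321.]
[267, 305, 19, 6, 71] [276. 308.]
[26, 367, 17, 21, 279] [ 34. 377.]
[0, 373, 22, 27, 303] [  7. 390.]
[215, 386, 46, 14, 557] [236. 393.]
[267, 387, 68, 13, 652] [302. 392.]
[265, 392, 10, 8, 33] [269. 396.]
pan patch
[[127 111 108 110 118 126 133 137 138 142 147 161 168 183 183 184 186 189
  199 198 200 195 192 113]
 [166 206 205 205 197 194 188 190 188 188 186 171 170 160 153 150 137 136
  130 130 125 109 160 108]
 [169 212 211 211 210 210 209 209 208 208 207 167 160 207 208 208 207 205
  206 207 206 200 163 104]
 [168 211 210 209 195 192 208 209 208 207 200  61  81 207 207 207 208 208
  208 209 209 196 165 103]
 [163 210 210 187 186 184 200 207 207 194 176  55  81 200 
[... 522 characters left out ...]
 200 210 210 178 132 193]
 [168 213 213 174 211 187 196 176 211 157 122  61 142 202 212 148 203 204
  203 212 211 182 132 136]
 [207 216 216 170 212 179 205 181 211 169 159 166 169 209 211 150 204 200
  204 212 211 192 168  62]
 [206 215 214 172 198 177 199 187 212 170 202 211 211 211 210 145 206 202
  202 209 209 180 186  64]
 [210 217 216 161 174 166 196 191 208 177 212 213 213 212 212 148 208 197
  204 210 210 181 188  63]
 [215 216 215 201 191 199 195 187 189 175 212 212 213 213 213 153 192 185
  207 212 212 181 192  68]
 [203 209 210 205 201 196 200 184 182 189 197 199 207 210 209 140 139 153
  205 210 211 180 192  72]]
loupe 2.3 4
solder 4.7 68
hang 4.0 23
hangR 3.8 25
wallfront 7.4 73
```

The pan hangs where it did at the start, with all three bars in it (changed pixels at columns 358, 366 and 392). The table is clear of bars, and the loupe and solder are unchanged. I hand it in.

```bash
python3 -c "
from h import *
print(job_done())"
```

```text
the job is handed in; nothing more can be done
None
```

I carried out the whole job in the order asked and handed it in: all three bars went into the pan, the loaded pan hung free on the balance for the store key, and it now hangs back on the stand with the bars in it. The loupe, solder packet and look-alikes were never handled; no verdict came back when I handed it in.

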